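# Make up two workshop kits

### The arm

A 7-joint arm with a two-finger parallel gripper is mounted at the origin on a cart in front of the work surface, level with it; the furniture and walls round the work are solid. World frame = base frame: x ahead of the robot, y to its left, z up, the work surface at z = 0. Lengths are in m, angles in rad, forces in N, time in s.
With the tool pointing down it reaches from about 0.35 to 0.9 m from the base axis. Payload 7.2 kg.
Tool frame: the origin (TCP) lies between the finger pads; the fingertips stand 25 mm ahead of it and the grasp point (between the pads) lies 6 mm ahead of it; z points along the fingers, y is the direction in which the jaws open and shut (so a half turn about z gives the same grasp; the last joint's range is limited). The gripper opens to 85 mm and grips with 20 to 120 N. Pads are 22 mm wide; open, the fingers measure 114 mm over their backs; the gripper's body (76 mm by 85 mm) begins 54 mm behind the grasp point. The pads swing forward as they close: fully open they stand 13 mm farther back than shut.
Start: joints at [-0.068, 0.411, -0.013, 1.596, 0.006, 1.134, -0.082], TCP at [0.625, -0, 0.256] pointing down, gripper open.
Joint ranges: [-2.95, 2.95], [-0.29, 1.99], [-1.47, 1.44], [0.14, 2.54], [-1.03, 4.17], [0.13, 1.85], [-2.86, 2.86]. Speed limits (rad/s): [2.39, 2.39, 3.01, 3.01, 3.14, 3.14, 3.14].

### API

Orientations are given as [roll, pitch, yaw] about the fixed x, y, z axes, in that order (R = Rz(yaw) Ry(pitch) Rx(roll)).
In Python, from rig import manip gives the robot as it stands. The module is installed in compiled form; this text tells all that it offers. Calls block until the motion is done:
- manip.move_ptp(position, orientation): joint-space move of the TCP to a pose.
- manip.move_straight(position, rotation=None, speed=0.15, f_stop=None): straight line of the TCP; rotation=None keeps the orientation; speed is the mean speed in m/s. With f_stop (N) it stops when the force on the tool has changed by that much, and returns True; else False.
- manip.move_j(angles): joint-space move.
- manip.ungrasp() and manip.close_gripper(effort=None): open the fingers fully, or close them until they stop; effort is the grip in N (None keeps the last).
- manip.sleep(seconds).
- manip.inverse_kinematics(position, orientation): joint angles nearest the present ones, or None.
- manip.snapshot(name): name is "scene" or "side" or "wrist"; returns the picture (400x640x3 uint8, red, green, blue); there is no depth.
- manip.camera_params(name): a dict with "fovy" (degrees; the focal length in pixels is half the picture's height over the tangent of half this angle, whatever the lens; pixels are square), "cx", "cy" (the principal point, pixels), "dist_coeffs" ([k1, k2, p1, p2, k3] as OpenCV has them; the pictures are not rectified), "R" (3x3) and "t" (3): a world point X has camera coordinates R X + t; the wrist camera has in their place "mount" (4x4, takes a point from camera to tool coordinates, whose origin is the TCP and whose axes are the flange's). Camera axes: x right, y down, z forward; pixel columns grow to the right and rows downward; lengths in m; the calibration is good to about 2 mm. A picture is of the moment at which its call begins: read the wrist's pose just before it. camera_params takes no time and is no camera call.
A pose or a line that the arm cannot do raises manip.PlanningError and nothing moves.
- manip.hand_in(): hands the job in, once; it reports no verdict.
Trained networks look in the newest picture that a camera, given by its name, has taken for a name from the list of things; names that differ only in an ending like _2 or _b are one class to them, and where a whole thing is asked for, a point or a joint stands for the part that bears it (a point fixed in the world has none). Each returns a list of dicts, best first, with "score" (0 to 1); they miss things now and then, are a little off and sometimes report something else, mostly with a low value. They report only what shows in the picture. A call takes as long as a camera call. They do not tell look-alikes from the thing itself.
- manip.recognise(camera, target): "bbox" ([centre column, centre row, width, height] in pixels, round what is visible of it).
- manip.cut_out(camera, target): "region" (400x640 bool, what is visible of it) and "bbox" ([centre column, centre row, width, height] in pixels, round what is visible of it).
- manip.landmark_of(camera, target): "uv" ([column, row] in pixels: a listed point, or the origin of a listed thing).
Readings, each from a call of its own:
- manip.get_t(): time.
- manip.get_joint_positions(): joint angles.
- manip.get_qd(): joint speeds.
- manip.get_joint_efforts(): joint torques, N m.
- manip.get_tool_pos(): TCP position.
- manip.get_tcp_rot(): TCP orientation.
- manip.get_force(): force on the tool from outside, world axes, zero at the start.
- manip.get_moment(): the same for the moment, N m.
- manip.get_gripper_width(): opening from 0.0 (shut) to 1.0 (fully open).
Only numpy, scipy, OpenCV 4.12 (cv2) and the standard library are available. Lean on these libraries where they do the work, as an engineer would, in place of code of your own. Each camera call takes 0.05 s, during which the arm holds its last target.

### The job

Make up two kits for the glaze class from the stock on the table. In the tray with two places goes the glaze-testing kit: one paint jar standing in the round seat and the test tile lying in the middle of the rectangular bay. In the tray with three places goes the painting kit: the other jar standing in the round seat, the eraser lying in the middle of the small bay and the brush rest lying right way up in the middle of the long bay, along its length; leave the cream cup and the square dish where they are.

Things in the scene. Friction and masses are not known exactly. Their poses are not given: they have to be found in the camera images.
- tray_two: Fixed dark-wood tray with pale lips and TWO places, 116 (x) by 206 (y) mm, 4 mm thick; lips 4 mm wide, tops 10 mm above the table. Origin: centre of its underside; z up. Round seat (ring lip, 68 mm inner diameter) centred at x = 0, y = -56 mm; rectangular bay, inside 100 (x) by 104 (y) mm, centred at x = 0, y = +45 mm.
- tray_three: Fixed dark-wood tray with pale lips and THREE places, 176 by 176 mm, 4 mm thick; lips 4 mm wide, tops 10 mm above the table. Origin: centre of its underside; z up. Round seat (ring lip, 68 mm inner diameter) centred at x = -44, y = -44 mm; small bay, inside 74 (x) by 76 (y) mm, centred at x = +45, y = -44 mm; long bay, inside 160 (x) by 76 (y) mm, centred at x = 0, y = +44 mm.
- jar_a_center (a point): A small round paint jar with a pale grey-white lid, one of two identical jars, standing upright: 45 mm across the body (49 mm over the lid), 56 mm tall, best held round the body at half height. This point is its centre, 28 mm above its underside; z is its upright axis.
- jar_c_center (a point): A small round paint jar with a pale grey-white lid, one of two identical jars, standing upright: 45 mm across the body (49 mm over the lid), 56 mm tall, best held round the body at half height. This point is its centre, 28 mm above its underside; z is its upright axis.
- tile_center (a point): A flat rectangular cream-coloured glaze test tile lying on the table, 68 mm (its x) by 45 mm (its y), 10 mm thick. This point is its centre, 5 mm above its underside.
- eraser_center (a point): A small eraser block in a card sleeve lying on the table, 22 mm (its x) by 45 mm (its y), 12 mm high. This point is its centre, 6 mm above its underside.
- rest_center (a point): A white porcelain brush rest lying on the table, a narrow wavy bar with three humps, 22 mm wide (its x), 103 mm long (its y), 17 mm high at the humps, one of which is in the middle. This point is its centre, 8.5 mm above its underside.
- cup: A round unglazed cream cup, 68 mm across and 60 mm tall, open at the top, a bystander on the dark mat behind the stock. Origin: centre of its underside.
- dish: A square white porcelain paint dish, 85 mm by 85 mm and 25 mm tall, a bystander between the robot and the stock. Origin: centre of its underside.
Things that resemble listed ones, but are neither listed nor needed, are in the scene too. Leave any purple look-alike of the part that bears tile_center alone.

How it is judged:
At the end, for the whole second after the job is handed in: One jar upright inside each ring seat (12 mm); tile in its bay, eraser in the small bay (14 mm), brush rest in the long bay (15 mm, within 0.25 rad of its length); heights within 4 mm for jars, else 3 mm; tilt below 0.08 rad, tile and rest 0.06; all at rest (0.02 m/s) (((x of jar_a_center in the frame of tray_two between -0.012 and 0.012 m and y of jar_a_center in the frame of tray_two between -0.068 and -0.044 m and z of jar_a_center in the frame of tray_two between 0.028 and 0.036 m and angle between each of jar_a_center, jar_c_center's own z axis and vertical below 0.08 rad and x of jar_c_center in the frame of tray_three between -0.056 and -0.032 m and y of jar_c_center in the frame of tray_three between -0.056 and -0.032 m and z of jar_c_center in the frame of tray_three between 0.028 and 0.036 m) or (x of jar_c_center in the frame of tray_two between -0.012 and 0.012 m and y of jar_c_center in the frame of tray_two between -0.068 and -0.044 m and z of jar_c_center in the frame of tray_two between 0.028 and 0.036 m and angle between each of jar_c_center, jar_a_center's own z axis and vertical below 0.08 rad and x of jar_a_center in the frame of tray_three between -0.056 and -0.032 m and y of jar_a_center in the frame of tray_three between -0.056 and -0.032 m and z of jar_a_center in the frame of tray_three between 0.028 and 0.036 m)) and x of tile_center in the frame of tray_two between -0.014 and 0.014 m and y of tile_center in the frame of tray_two between 0.031 and 0.059 m and z of tile_center in the frame of tray_two between 0.006 and 0.012 m and angle between each of tile_center, rest_center's own z axis and vertical below 0.06 rad and x of eraser_center in the frame of tray_three between 0.031 and 0.059 m and y of eraser_center in the frame of tray_three between -0.058 and -0.03 m and z of eraser_center in the frame of tray_three between 0.007 and 0.013 m and angle between eraser_center's own z axis and vertical below 0.08 rad and x of rest_center in the frame of tray_three between -0.015 and 0.015 m and y of rest_center in the frame of tray_three between 0.029 and 0.059 m and z of rest_center in the frame of tray_three between 0.0095 and 0.0155 m and angle between the y axis of rest_center and the x axis of tray_three, either way round below 0.25 rad and linear speed of each of jar_a, jar_c, tile, eraser, rest below 0.02 m/s); the robot touches nothing.
It fails at once if the cup is shifted by more than 20 mm (distance of cup from where it was at the start of the episode above 0.02 m).
It fails at once if the dish is shifted by more than 20 mm (distance of dish from where it was at the start of the episode above 0.02 m).
It also fails if it takes over 125 s, if anything falls off the work surface, if the arm or the gripper's body presses on something with over 40 N, if the wrist force passes 120 N, or if a joint passes its speed limit or range.

## Working session

There is one attempt and no reset: what is moved stays moved. The work goes in short steps, each a Python script; the robot and the scene stay as the last script left them, time stands still between calls to the robot, and variables do not carry over. Pictures are saved under pics/ and viewed, and the job is handed in when it is done.

```bash
mkdir -p pics
cat > h.py <<'E'
import numpy as np, cv2, json
from rig import manip
def cam(name):
    p=manip.camera_params(name); f=200/np.tan(np.radians(p["fovy"])/2)
    K=np.array([[f,0,p["cx"]],[0,f,p["cy"]],[0,0,1]]); return p,K,np.array(p["dist_coeffs"],float)
def save(name,fn):
    im=manip.snapshot(name); cv2.imwrite("pics/"+fn+".png",cv2.cvtColor(im,cv2.COLOR_RGB2BGR)); return im
E
python3 - <<'E'
from h import *
for n in ("scene","side","wrist"):
    save(n,n+"0"); p=manip.camera_params(n); print(n,p)
print(manip.get_tool_pos(),manip.get_tcp_rot(),manip.get_t())
E
```

```text
scene {'fovy': 55.54038537867946, 'cx': 317.66899287991157, 'cy': 197.21167504730533, 'dist_coeffs': array([-0.05875641,  0.        ,  0.        ,  0.        ,  0.        ]), 'R': array([[ 0.90565677, -0.42368837,  0.01655254],
       [-0.26812303, -0.6024961 , -0.75173698],
       [ 0.32847506,  0.67637757, -0.65925528]]), 't': array([-0.53570111,  0.21122338,  0.81881882])}
side {'fovy': 53.04580747317253, 'cx': 315.8557788785113, 'cy': 197.7676846912288, 'dist_coeffs': array([-0.01257628,  0.        ,  0.        ,  0.        ,  0.        ]), 'R': array([[-0.99720966, -0.0732839 , -0.0142252 ],
       [-0.03337256,  0.60808024, -0.79317381],
       [ 0.06677693, -0.79048586, -0.60882916]]), 't': array([0.59320108, 0.07818339, 1.16948154])}
wrist {'fovy': 63.2606101253528, 'cx': 317.1278027800793, 'cy': 204.60840742156475, 'dist_coeffs': array([0.00647, 0.     , 0.     , 0.     , 0.     ]), 'mount': array([[ 3.06611702e-04, -9.59225196e-01, -2.82642759e-01,
         7.21540611e-02],
       [ 9.99999881e-01,  1.87070235e-04,  4.49929033e-04,
        -3.37642649e-04],
       [-3.78709217e-04, -2.82642863e-01,  9.59225140e-01,
        -1.17018574e-01],
       [ 0.00000000e+00,  0.00000000e+00,  0.00000000e+00,
         1.00000000e+00]])}
[ 6.24651933e-01 -2.86059343e-05  2.55649126e-01] [-3.14036105e+00  1.02391087e-04  1.57080865e+00] 0.15
```

View pics/scene0.png

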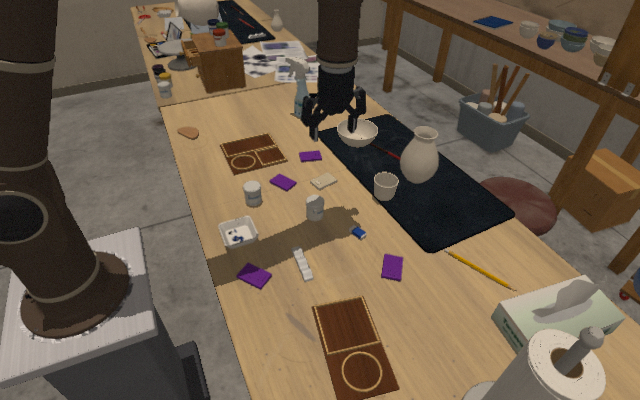

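View pics/side0.png

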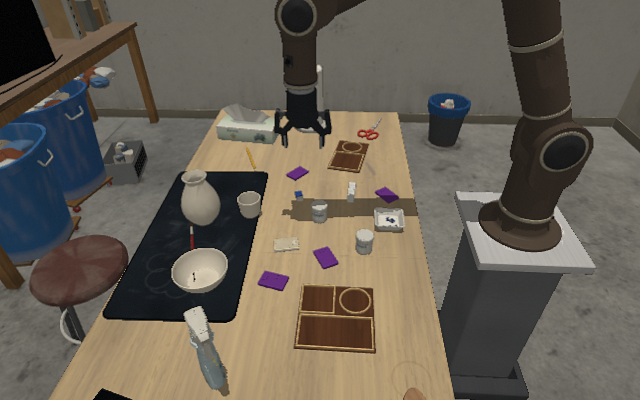

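View pics/wrist0.png

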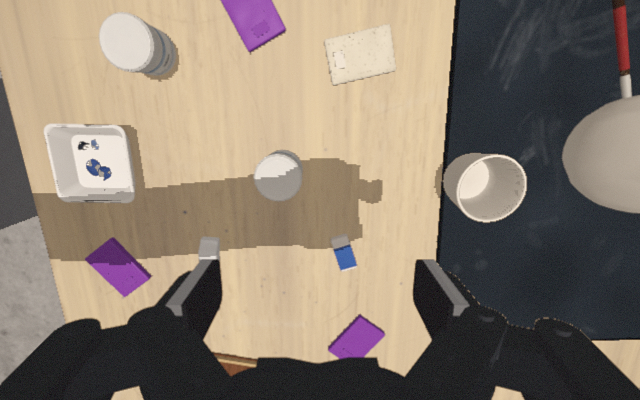

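Scene view: the jars are at (253,194) and (314,208), the cream tile at (324,181) with four purple look-alikes around it, the eraser at (359,232) and the brush rest at (302,264). tray_three is at (253,153), tray_two at (353,345), the dish at (238,233) and the cup at (386,186).

```bash
cat >> h.py <<'E'
def ray(name,uv,T=None):
    p,K,d=cam(name)
    x=cv2.undistortPoints(np.array([[uv]],float),K,d)[0,0]; v=np.array([x[0],x[1],1.])
    if name!="wrist":
        R=np.array(p["R"]);t=np.array(p["t"]); return -R.T@t, R.T@v
    M=T@np.array(p["mount"]); return M[:3,3], M[:3,:3]@v
from scipy.spatial.transform import Rotation as Ro
def toolT():
    T=np.eye(4);T[:3,3]=manip.get_tool_pos();T[:3,:3]=Ro.from_euler("xyz",manip.get_tcp_rot()).as_matrix();return T
def onz(r,z): o,v=r; return o+v*(z-o[2])/v[2]
def proj(name,X,T=None):
    p,K,d=cam(name); X=np.atleast_2d(X)
    if name=="wrist":
        M=np.linalg.inv(T@np.array(p["mount"]));R,t=M[:3,:3],M[:3,3]
    else: R,t=np.array(p["R"]),np.array(p["t"])
    return cv2.projectPoints(X,cv2.Rodrigues(R)[0],t,K,d)[0][:,0]
E
python3 - <<'E'
from h import *
T=toolT()
zs=dict(tray_two=0,tray_three=0,jar_a_center=.028,tile_center=.005,eraser_center=.006,rest_center=.0085,cup=0,dish=0)
for n in ("scene","side","wrist"):
    manip.snapshot(n)
    for k,z in zs.items():
        for r in manip.landmark_of(n,k)[:6]:
            if r["score"]>.15: print(n,k,round(r["score"],2),np.round(r["uv"],0),np.round(onz(ray(n,r["uv"],T),z)[:2],4))
print(manip.get_t())
E
```

```text
scene tray_two 0.93 [352. 348.] [ 0.4977 -0.3618]
scene tray_three 0.62 [252. 154.] [0.5218 0.3532]
scene tray_three 0.16 [358. 232.] [ 0.6621 -0.0938]
scene jar_a_center 0.89 [252. 195.] [0.4517 0.1264]
scene tile_center 0.95 [253. 275.] [ 0.3737 -0.1162]
scene tile_center 0.93 [391. 268.] [ 0.6728 -0.2277]
scene tile_center 0.77 [321. 176.] [0.673  0.1515]
scene tile_center 0.6 [313. 158.] [0.6902 0.2454]
scene tile_center 0.56 [286. 184.] [0.5615 0.1574]
scene eraser_center 0.51 [358. 230.] [ 0.6616 -0.091 ]
scene rest_center 0.88 [301. 261.] [ 0.4898 -0.1272]
scene cup 0.82 [384. 200.] [ 0.7906 -0.0138]
scene dish 0.96 [237. 238.] [0.3745 0.0149]
side tray_two 0.93 [350. 158.] [ 0.4941 -0.3432]
side tray_three 0.55 [335. 315.] [0.5257 0.3474]
side jar_a_center 0.61 [364. 244.] [0.4551 0.135 ]
side tile_center 0.85 [272. 280.] [0.6864 0.2575]
side tile_center 0.78 [325. 259.] [0.5566 0.1771]
side tile_center 0.76 [287. 241.] [0.667  0.1147]
side tile_center 0.64 [297. 174.] [ 0.6759 -0.2195]
side tile_center 0.61 [385. 197.] [ 0.3813 -0.1036]
side eraser_center 0.52 [299. 194.] [ 0.6568 -0.1063]
side rest_center 0.62 [351. 190.] [ 0.4903 -0.1326]
side rest_center 0.52 [319. 209.] [ 0.5871 -0.0273]
side cup 0.75 [250. 212.] [ 0.7992 -0.0103]
side dish 0.73 [388. 221.] [0.3798 0.0067]
wrist tray_two 0.27 [465. 176.] [ 0.7962 -0.0032]
wrist jar_a_center 0.56 [141.  48.] [0.4537 0.1281]
wrist tile_center 0.8 [252.   9.] [0.5587 0.1674]
wrist tile_center 0.79 [360.  56.] [0.6683 0.1249]
wrist tile_center 0.71 [118. 267.] [ 0.3762 -0.1177]
wrist tile_center 0.57 [358. 340.] [ 0.6785 -0.2253]
wrist eraser_center 0.57 [344. 252.] [ 0.6574 -0.0968]
wrist cup 0.72 [467. 179.] [ 0.7992 -0.0067]
wrist dish 0.69 [104. 158.] [0.3802 0.0179]
1.5
```

Run:
```python
from h import *
for i,p in enumerate([[.55,-.42,.27],[.55,.26,.27]]):
    manip.move_ptp(p,[np.pi,0,np.pi/2]); T=toolT(); save("wrist",f"w{i+1}"); np.save(f"pics/T{i+1}.npy",T)
    if i==0: save("scene","scene1"); 
print(manip.get_t())
save("side","side1")
```

```text
5.6417
```

View pics/w1.png

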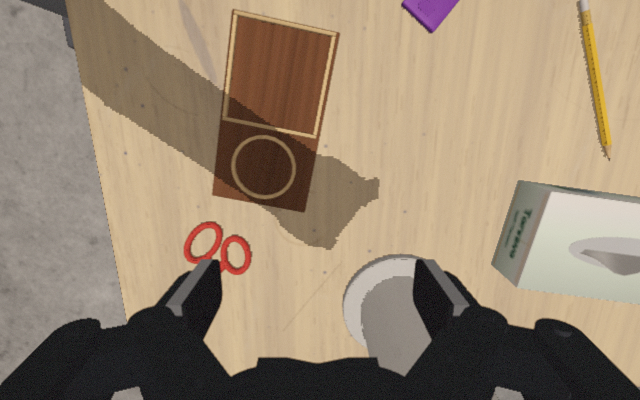

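View pics/w2.png

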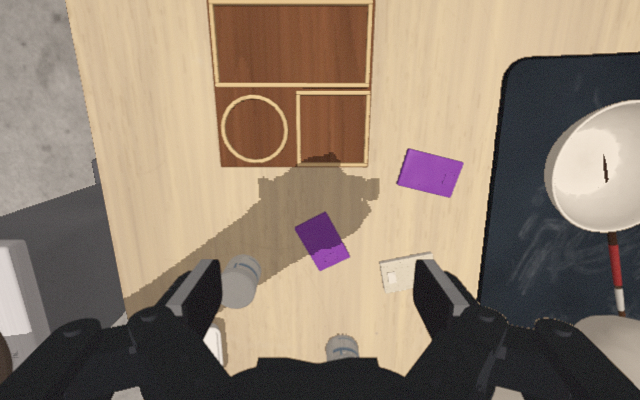

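View pics/side1.png

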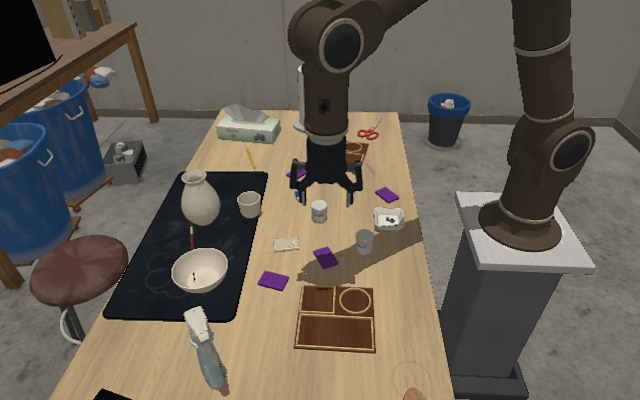

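```bash
cat > fit.py <<'E'
from h import *
from scipy.optimize import least_squares
P2=[((-54,101,10),(234,11)),((54,101,10),(338,34)),((58,-103,4),(305,212)),((-58,-103,4),(213,195)),((0,-56,10),(263.5,166.5)),((-54,-11,10),(222,120)),((54,-11,10),(316,137))]
P3=[((-88,-88,4),(221,167)),((88,-88,4),(368,166)),((-44,-44,10),(254,129)),((4,-2,10),(297,91)),((86,-2,10),(370,91)),((-84,2,10),(215,86)),((84,2,10),(371,89))]
def tf(q,X): 
    c,s=np.cos(q[2]),np.sin(q[2]); X=np.asarray(X,float)
    return np.c_[q[0]+c*X[:,0]-s*X[:,1],q[1]+s*X[:,0]+c*X[:,1],X[:,2]]
for P,i,g,out in((P2,1,(.497,-.35,0),"two"),(P3,2,(.524,.35,0),"three")):
    T=np.load(f"pics/T{i}.npy"); X=np.array([a for a,b in P])/1e3; u=np.array([b for a,b in P],float)
    f=lambda q:(proj("wrist",tf(q,X),T)-u).ravel()
    s=least_squares(f,g,loss="soft_l1"); print(out,np.round(s.x,4),np.round(f(s.x).reshape(-1,2),1).tolist())
    np.save(f"pics/q_{out}.npy",s.x)
T0=np.array(0)
# towel, side view base
for uv in ((312,131),): print("towel",onz(ray("side",uv),0))
T=np.load("pics/T2.npy")
E
python3 fit.py
python3 - <<'E'
from h import *
for n in("scene","side"):
    im=save(n,n+"2")
    for k,z in dict(tile_center=.01,rest_center=.014,eraser_center=.012).items():
        for r in manip.cut_out(n,k):
            if r["score"]<.3: continue
            c,_=cv2.findContours(r["region"].astype(np.uint8),cv2.RETR_EXTERNAL,cv2.CHAIN_APPROX_NONE)
            c=max(c,key=cv2.contourArea)[:,0]
            X=np.array([onz(ray(n,p),z)[:2] for p in c]); 
            b=cv2.minAreaRect((X*1000).astype(np.float32)); print(n,k,round(r["score"],2),np.round(r["bbox"]),"mm",np.round(b[0],1),np.round(b[1],1),round(b[2],1), im[r["region"]].mean(0).round())
print(manip.get_t())
a=cv2.imread("pics/side1.png")[170:300,220:440]; b=cv2.imread("pics/scene2.png")[140:300,200:440]
cv2.imwrite("pics/crop1.png",cv2.resize(b,None,fx=3.3,fy=3.3,interpolation=cv2.INTER_CUBIC))
cv2.imwrite("pics/crop2.png",cv2.resize(a,None,fx=3.6,fy=3.6,interpolation=cv2.INTER_CUBIC))
E
```

```text
two [ 0.4995 -0.3571 -0.1923] [[0.3, -2.2], [-0.8, -2.4], [0.3, 1.0], [-1.3, 0.4], [0.3, 1.4], [0.1, -0.4], [0.5, 1.7]]
three [ 0.524   0.3521 -0.0082] [[-0.9, -0.1], [0.2, 1.9], [0.5, 0.6], [-0.6, -0.4], [1.2, 0.1], [0.7, 0.0], [-1.4, -1.8]]
towel [ 0.65061283 -0.54296536  0.        ]
scene tile_center 0.95 [392. 267.  22.  28.] mm [ 674.9 -229. ] [73.5 45.6] 52.0 [ 94.  41. 108.]
scene tile_center 0.88 [253. 276.  33.  22.] mm [ 375.  -118.9] [47.4 70.3] 36.4 [ 94.  40. 109.]
scene tile_center 0.63 [323. 183.  27.  15.] mm [668.4 121.6] [75.  56.5] 13.0 [161. 143. 115.]
scene tile_center 0.54 [283. 184.  26.  17.] mm [555.8 163.8] [50.9 70.8] 29.2 [69. 30. 78.]
scene tile_center 0.51 [309. 159.  22.  13.] mm [681.1 253. ] [55.1 67. ] 67.1 [ 91.  40. 102.]
scene rest_center 0.61 [303. 266.  18.  34.] mm [ 487.1 -135.8] [101.2  25.6] 84.6 [165. 156. 144.]
scene eraser_center 0.67 [358. 233.  12.  14.] mm [ 653.7 -100.7] [25.7 43.9] 8.8 [ 64.  76. 105.]
side tile_center 0.9 [271. 281.  28.  20.] mm [685.4 261.6] [52.  70.8] 75.9 [104.  53. 121.]
side tile_center 0.81 [325. 259.  26.  19.] mm [557.9 173.3] [48.4 74.4] 28.1 [76. 40. 88.]
side tile_center 0.67 [386. 194.  24.  20.] mm [ 378.9 -112.5] [51.3 73.1] 40.4 [ 99.  49. 118.]
side tile_center 0.55 [285. 240.  26.  15.] mm [669.  129.9] [66.6 51.3] 12.9 [191. 178. 149.]
side tile_center 0.44 [303. 174.  10.   6.] mm [ 660.5 -218.8] [41.1 20.7] 58.3 [ 95.  44. 117.]
6.0917
```

View pics/crop1.png

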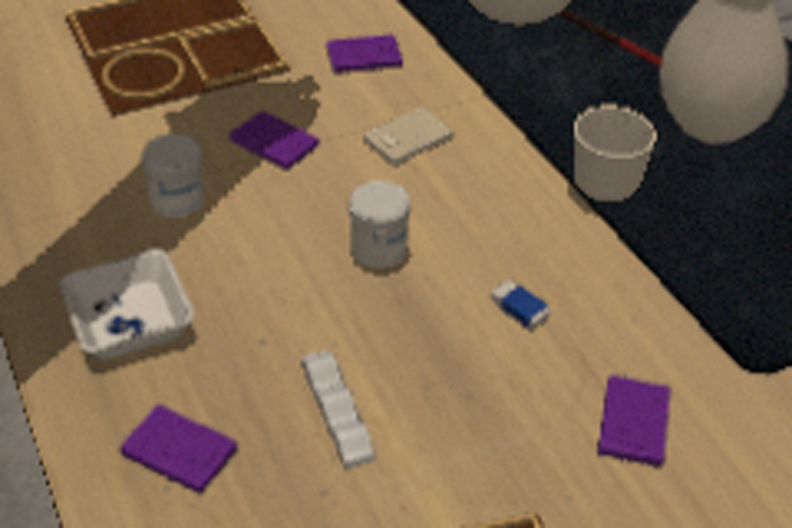

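View pics/crop2.png

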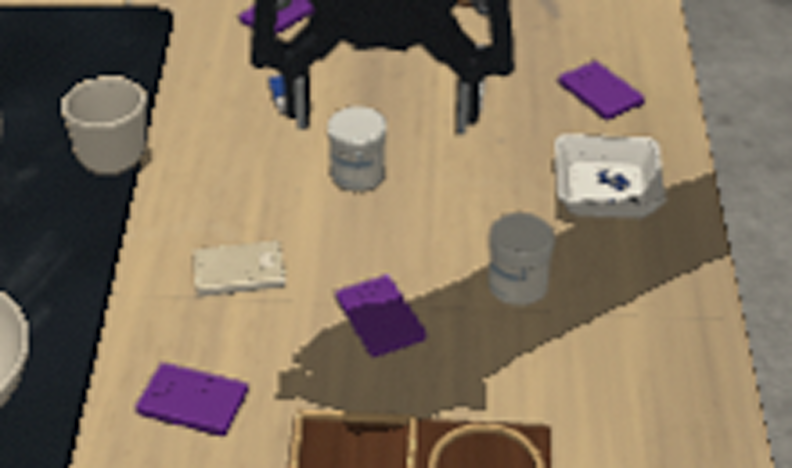

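Run:
```python
from h import *
for z in (.0,.006,.012,.019,.025,.031,.038):
    print(z,proj("wrist",np.array([[sx*.011,-sy*.0425,z] for sx in(1,-1) for sy in (1,)]),np.eye(4)).round().tolist())
T=np.load("pics/T2.npy")
a=cv2.imread("pics/w2.png")[220:400,140:500]
cv2.imwrite("pics/crop3.png",cv2.resize(a,None,fx=2.2,fy=2.2,interpolation=cv2.INTER_CUBIC))
```

```text
0.0 [[211.0, 269.0], [216.0, 316.0]]
0.006 [[216.0, 262.0], [220.0, 308.0]]
0.012 [[220.0, 256.0], [224.0, 300.0]]
0.019 [[224.0, 249.0], [228.0, 292.0]]
0.025 [[228.0, 244.0], [231.0, 285.0]]
0.031 [[231.0, 239.0], [234.0, 279.0]]
0.038 [[234.0, 234.0], [237.0, 272.0]]
```

View pics/crop3.png

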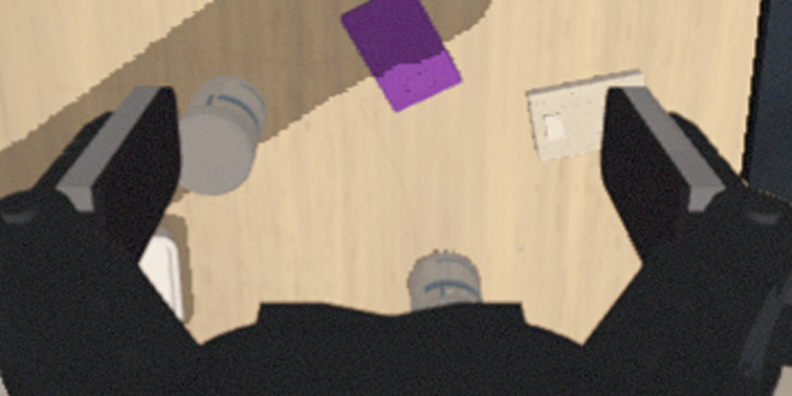

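```bash
cat >> h.py <<'E'
def O(yaw): return [np.pi,0,yaw]
def hover(x,y,yaw,z=.2): manip.move_ptp([x,y,z],O(yaw))
def look(fn,target,z,xy):
    """wrist cut_out nearest xy -> contour on plane z"""
    T=toolT(); im=save("wrist",fn); best=None
    for kind in ("lm","cut"):
        for r in (manip.landmark_of if kind=="lm" else manip.cut_out)("wrist",target):
            if r["score"]<.2: continue
            if kind=="lm":
                print("lm",round(r["score"],2),np.round(r["uv"]),np.round(onz(ray("wrist",r["uv"],T),z),4))
            else:
                c,_=cv2.findContours(r["region"].astype(np.uint8),cv2.RETR_EXTERNAL,cv2.CHAIN_APPROX_NONE)
                c=max(c,key=cv2.contourArea)[:,0]
                X=np.array([onz(ray("wrist",p,T),z)[:2] for p in c])
                b=cv2.minAreaRect((X*1000).astype(np.float32))
                print("cut",round(r["score"],2),np.round(r["bbox"]),np.round(b[0],1),np.round(b[1],1),round(b[2],1),im[r["region"]].mean(0).round())
    return T
E
python3 - <<'E'
from h import *
hover(.4535,.128,np.pi/2)
look("ja","jar_a_center",.028,0)
print(manip.get_t(),manip.get_joint_positions())
E
```

```text
lm 0.77 [318. 190.] [0.455  0.1293 0.028 ]
cut 0.59 [318. 193.  53.  67.] [453.1 125. ] [51.6 58.6] 24.5 [134. 127. 120.]
6.9833 [-0.1801134   0.2270473  -0.22995107  2.00906817  0.06457897  0.91056443
 -0.44263012]
```

View pics/ja.png

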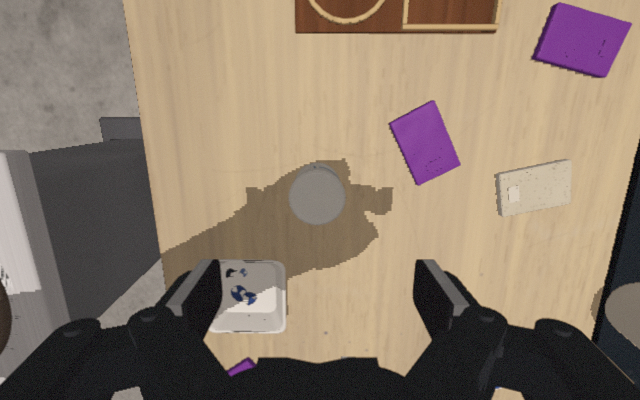

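Jar lid circle is centred at (317,194), with clear space for the fingers on both sides. The dish (250,295) is well off to the side.

Run:
```python
from h import *
T=toolT(); c=onz(ray("wrist",(317.3,194.5),T),.056); print(c)
x,y=(c[:2]+np.array([.455,.1285]))/2
manip.move_straight([x,y,.06],speed=.2)
manip.move_straight([x,y,.039],speed=.1)
manip.close_gripper(effort=40)
print(manip.get_gripper_width())
manip.move_straight([x,y,.12],speed=.2)
save("wrist","ja2"); print(manip.get_gripper_width(),manip.get_force(),manip.get_t(),x,y)
for z in (.012,.018,.0216,.025):
    print(z,proj("wrist",np.array([[sx*.011,-.0225,z] for sx in(1,-1)]),np.eye(4)).round().tolist())
```

```text
[0.45472413 0.13329478 0.056     ]
0.518775879377811
0.5138498066316327 [-0.09968643 -0.66282245 -0.938307  ] 9.2583 0.4548620631404807 0.13089739239170295
0.012 [[266.0, 256.0], [268.0, 300.0]]
0.018 [[268.0, 250.0], [270.0, 293.0]]
0.0216 [[269.0, 247.0], [271.0, 289.0]]
0.025 [[270.0, 244.0], [272.0, 285.0]]
```

View pics/ja2.png

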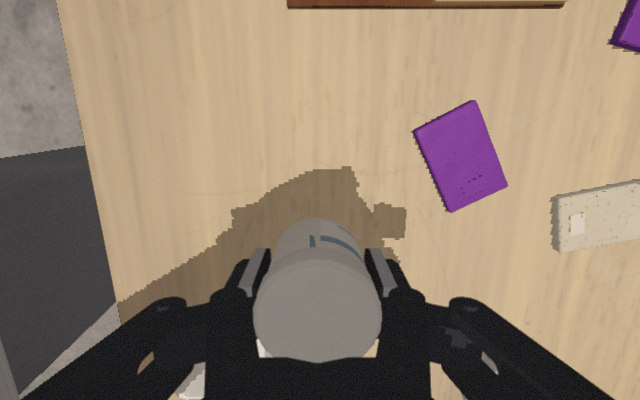

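Jar is held (opening 0.51 ≈ 45 mm) and upright between the pads. Next, place it in tray_three's round seat.

```bash
cat >> h.py <<'E'
def spot(tray,x,y):
    q=np.load(f"pics/q_{tray}.npy"); c,s=np.cos(q[2]),np.sin(q[2]); return q[0]+c*x-s*y,q[1]+s*x+c*y,q[2]
E
python3 - <<'E'
from h import *
print([proj("wrist",np.array([[dx,0,-.017]]),np.eye(4)).round(0).tolist() for dx in(-.004,0,.004)])
x,y,q=spot("three",-.044,-.044); print(x,y,q)
hover(x,y,np.pi/2+q,.12)
T=toolT(); save("wrist","ja3")
print(proj("wrist",[[x,y,.01]],T))
print(manip.move_straight([x,y,.06],speed=.25))
print(manip.move_straight([x,y,.041],speed=.04,f_stop=6),manip.get_tool_pos())
print(manip.get_t(),manip.get_force())
E
```

```text
[[[318.0, 329.0]], [[318.0, 319.0]], [[318.0, 309.0]]]
0.47965450553371913 0.3084599624027692 -0.008185111896502631
[[318.83847827 211.44382181]]
False
True [0.48048611 0.30870421 0.04365487]
10.9 [-0.24881697 -1.15149101  5.3057331 ]
```

View pics/ja3.png

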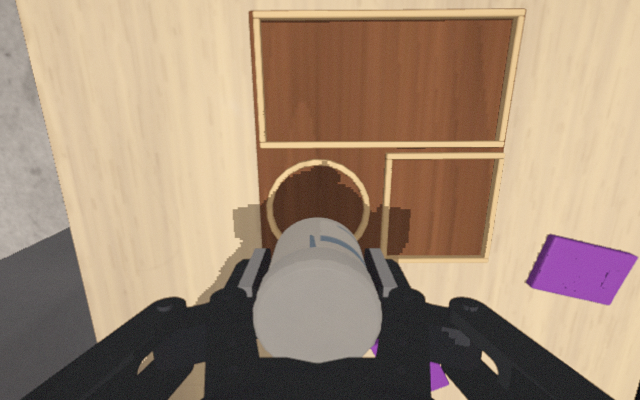

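Ring centre in the picture is at (318,211), as predicted, and contact came at the expected height. I'll release the jar and go for the second one.

Run:
```python
from h import *
manip.ungrasp()
p=manip.get_tool_pos(); manip.move_straight([p[0],p[1],.15],speed=.3)
save("wrist","ja4")
hover(.585,-.02,np.pi/2)
look("jc","jar_c_center",.028,0)
print(manip.get_t())
```

```text
lm 0.8 [320. 166.] [0.587  0.0058 0.028 ]
cut 0.76 [319. 166.  57.  62.] [584.4   2.1] [51.6 52.4] 44.4 [177. 170. 161.]
cut 0.26 [568. 185. 116.  87.] [808.6 -10.1] [104.8  75.8] 0.2 [153. 142. 129.]
13.4083
```

View pics/ja4.png

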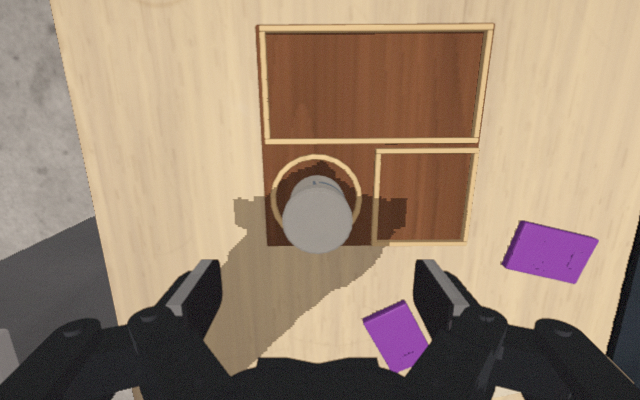

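View pics/jc.png

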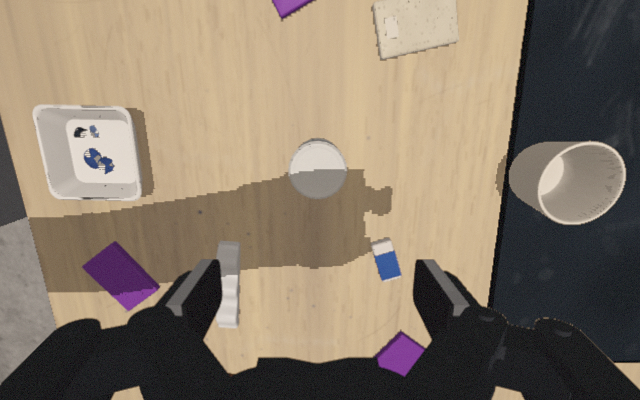

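Jar 1 stands inside the ring. Jar 2's lid is centred at (317,169). The eraser at (387,260) and the rest at (229,285) also show.

Run:
```python
from h import *
T=toolT(); np.save("pics/Tjc.npy",T)
c=onz(ray("wrist",(317.3,169),T),.056); print(c)
print("eraser",[np.round(onz(ray("wrist",u,T),.012)[:2],4).tolist() for u in((372,243),(388,238),(401,274),(384,281))])
print("rest",[np.round(onz(ray("wrist",u,T),.015)[:2],4).tolist() for u in((218,241),(239,241),(219,327),(238,328))])
x,y=c[:2]; x=(x+.586)/2;y-=.0015
manip.move_straight([x,y,.06],speed=.25)
manip.move_straight([x,y,.039],speed=.1)
manip.close_gripper(effort=40)
manip.move_straight([x,y,.12],speed=.25); print(manip.get_gripper_width(),x,y)
x,y,q=spot("two",0,-.056)
hover(x,y,np.pi/2+q,.12)
save("wrist","jc2"); print(proj("wrist",[[x,y,.01]],toolT()))
manip.move_straight([x,y,.06],speed=.25)
print(manip.move_straight([x,y,.041],speed=.04,f_stop=6),manip.get_tool_pos(),manip.get_t(),manip.get_gripper_width())
```

```text
[0.58468157 0.00740328 0.056     ]
eraser [[0.6404, -0.076], [0.6563, -0.0705], [0.6724, -0.1108], [0.6552, -0.1191]]
rest [[0.4855, -0.073], [0.5065, -0.073], [0.4784, -0.1738], [0.4989, -0.1751]]
0.514563507388064 0.5853407839530047 0.005903281274762981
[[316.08765952 214.54008203]]
True [ 0.48953881 -0.41244681  0.04363014] 17.8917 0.5133582113330292
```

View pics/jc2.png

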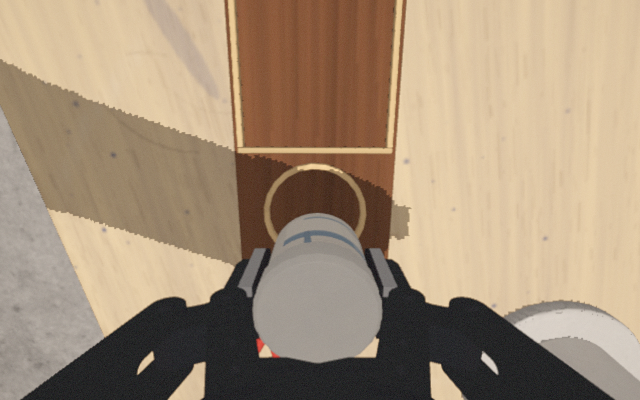

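Run:
```python
from h import *
manip.ungrasp()
p=manip.get_tool_pos(); manip.move_straight([p[0],p[1],.15],speed=.3)
save("wrist","jc3")
hover(.492,-.124,np.pi/2-.072)
look("re","rest_center",.014,0)
np.save("pics/Tre.npy",toolT())
print(manip.get_t())
```

```text
lm 0.91 [316. 189.] [ 0.4901 -0.1271  0.014 ]
lm 0.67 [338. 371.] [ 0.5    -0.3423  0.014 ]
cut 0.67 [314. 185.  22. 100.] [ 489.7 -126.8] [99.3 22.7] 85.9 [159. 152. 146.]
20.2167
```

View pics/jc3.png

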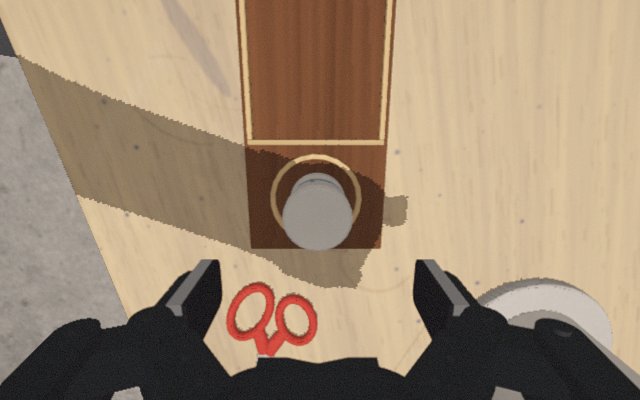

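View pics/re.png

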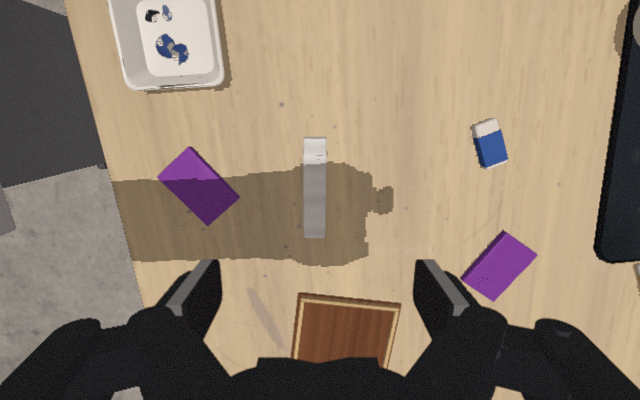

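Jar 2 stands in its ring. The rest is centred at (315,187), in line with the tool and clear on both sides, so I'll pick it.

Run:
```python
from h import *
x,y=.4900,-.127
manip.move_straight([x,y,.06],speed=.25)
manip.move_straight([x,y,.0305],speed=.1)
manip.close_gripper(effort=40); print(manip.get_gripper_width())
manip.move_straight([x,y,.12],speed=.25); print(manip.get_gripper_width(),manip.get_force())
save("wrist","re2")
x,y,q=spot("three",0,.044)
for yaw in (q,q+np.pi):
    print(yaw,manip.inverse_kinematics([x,y,.12],O(yaw)),manip.inverse_kinematics([x,y,.034],O(yaw)))
print(manip.get_t())
```

```text
0.24164545535872292
0.24392732894830765 [-0.53641711  0.60129544 -0.58077001]
-0.008185111896502631 [-0.75772518  0.59650534  0.05395635  1.64407802 -0.03862237  0.90204888
 -2.2681013 ] [-0.79839206  0.70831428  0.11359087  1.68963936 -0.1084171   0.74976799
 -2.21145944]
3.1334075416932903 [-0.31217193  0.68115917 -0.61452994  1.60949141  0.44753432  0.99541424
  0.49347941] [-0.35410826  0.77898901 -0.54868817  1.65498737  0.50766768  0.85376542
  0.44769827]
22.525
```

View pics/re2.png

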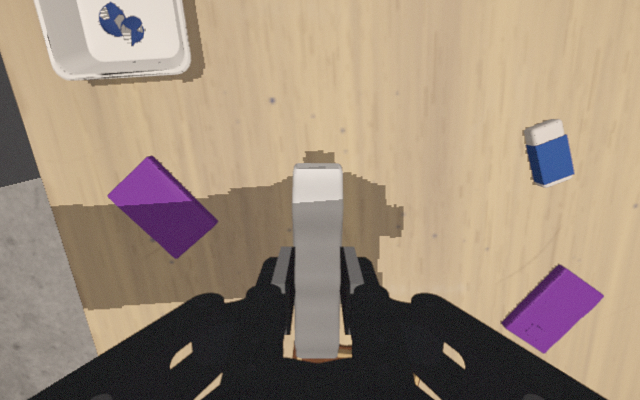

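The rest is held in line with the tool and evenly between the pads. Placing it now.

Run:
```python
from h import *
x,y,q=spot("three",0,.044)
manip.move_ptp([x,y,.15],O(q+np.pi))
save("wrist","re3")
manip.move_straight([x,y,.055],speed=.25)
print(manip.move_straight([x,y,.0325],speed=.04,f_stop=5),manip.get_tool_pos(),manip.get_gripper_width(),manip.get_t())
```

```text
True [0.52456137 0.3959757  0.03499566] 0.24259541201876197 25.525
```

View pics/re3.png

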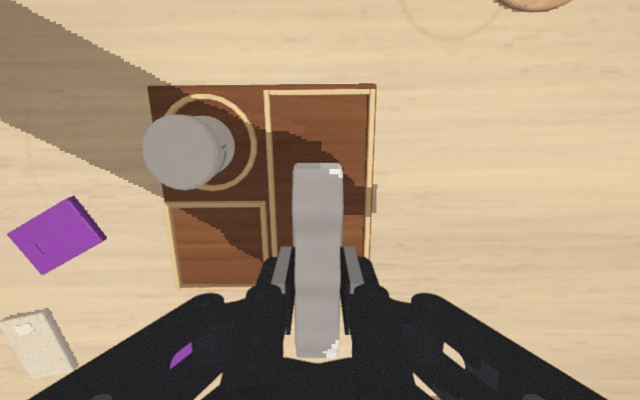

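Run:
```python
from h import *
manip.ungrasp()
p=manip.get_tool_pos(); manip.move_straight([p[0],p[1],.2],speed=.3)
save("wrist","re4")
hover(.656,-.096,np.pi/2+.25,.18)
look("er","eraser_center",.012,0)
np.save("pics/Ter.npy",toolT())
print(manip.get_t())
```

```text
lm 0.7 [314. 196.] [ 0.6544 -0.098   0.012 ]
cut 0.88 [316. 194.  27.  51.] [656.2 -95.9] [21.9 45.5] 18.6 [ 86.  94. 118.]
28.9167
```

View pics/re4.png

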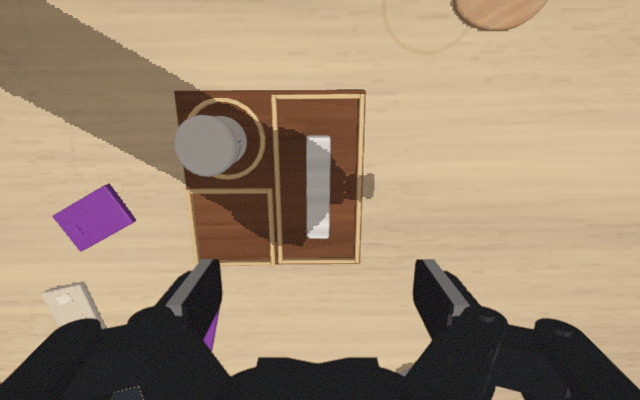

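View pics/er.png

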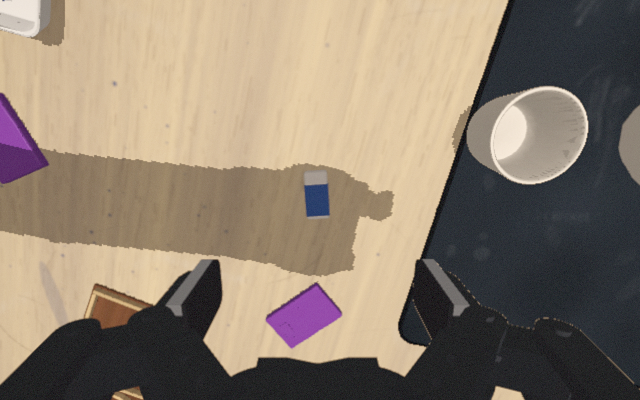

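The rest lies lengthwise, centred in the long bay. The eraser is at (316,194), clear all round, so I'll pick it and take it to the small bay.

Run:
```python
from h import *
x,y=.656,-.0965
manip.move_straight([x,y,.06],rotation=O(np.pi/2+.32),speed=.25)
manip.move_straight([x,y,.0285],speed=.1)
manip.close_gripper(effort=30); print(manip.get_gripper_width())
manip.move_straight([x,y,.15],speed=.25); print(manip.get_gripper_width(),manip.get_force())
x,y,q=spot("three",.045,-.044)
manip.move_ptp([x,y,.15],O(q+np.pi))
save("wrist","er2")
manip.move_straight([x,y,.055],speed=.25)
print(manip.move_straight([x,y,.0305],speed=.04,f_stop=5),manip.get_tool_pos(),manip.get_gripper_width(),manip.get_t())
```

```text
0.23245595745000705
0.2367364883938411 [-0.57263147 -0.28436519 -0.22492377]
True [0.5686926  0.30756941 0.03238495] 0.23405999955736 33.9167
```

View pics/er2.png

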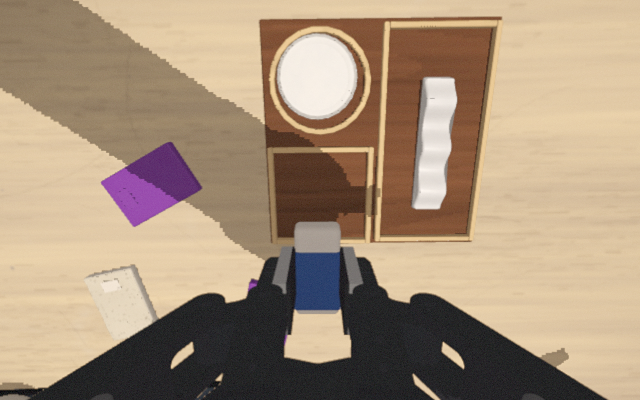

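```bash
python3 - <<'E'
from h import *
manip.ungrasp()
p=manip.get_tool_pos(); manip.move_straight([p[0],p[1],.18],speed=.3)
save("wrist","er3")
hover(.668,.124,np.pi+.2,.18)
look("ti","tile_center",.01,0)
np.save("pics/Tti.npy",toolT())
print(manip.get_t())
E
python3 - <<'E'
import cv2
cv2.imwrite("pics/tic.png",cv2.resize(cv2.imread("pics/ti.png")[100:290,200:440],None,fx=3,fy=3,interpolation=cv2.INTER_CUBIC))
E
```

```text
lm 0.71 [393.  73.] [0.556  0.1668 0.01  ]
lm 0.63 [316. 191.] [0.6659 0.1249 0.01  ]
cut 0.9 [394.  76.  92.  83.] [557.4 168.1] [44.4 67.8] 28.1 [155.  87. 171.]
cut 0.83 [447. 233.  77.  80.] [682.8 254.2] [48.4 67.9] 75.5 [140.  73. 157.]
cut 0.82 [318. 192.  50.  74.] [667.2 125.6] [67.4 45.3] 11.6 [154. 141. 122.]
36.25
```

View pics/er3.png

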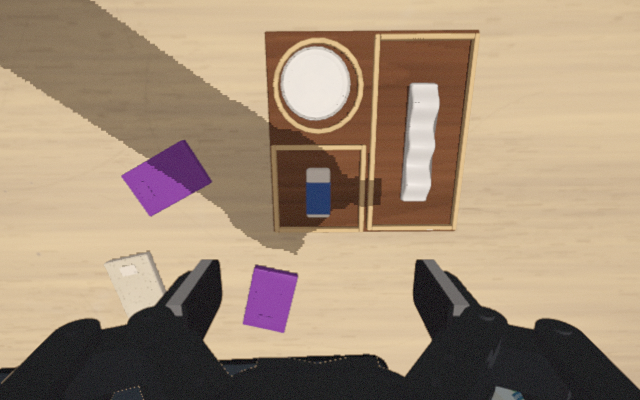

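View pics/tic.png

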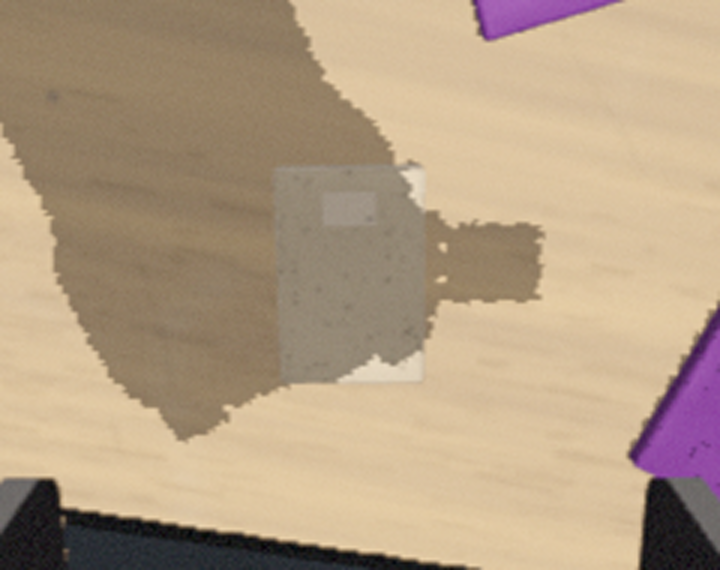

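The eraser is centred in the small bay. Tile candidates are cream (318,192), purple (394,76) and purple (447,233). The crop confirms that the cream one measures 67x45 mm, so it is the tile; the purple ones are look-alikes.

Run:
```python
from h import *
x,y=.667,.1255
manip.move_straight([x,y,.06],speed=.25)
manip.move_straight([x,y,.0235],speed=.1,f_stop=10)
manip.close_gripper(effort=40); print(manip.get_gripper_width(),manip.get_tool_pos())
manip.move_straight([x,y,.15],speed=.2); print(manip.get_gripper_width(),manip.get_force())
save("wrist","ti2")
x,y,q=spot("two",0,.045)
for yaw in(q,q+np.pi): print(manip.inverse_kinematics([x,y,.15],O(yaw)))
print(manip.get_joint_positions(),manip.get_t())
```

```text
0.5107329445468284 [0.66744227 0.12568416 0.02421844]
0.5123288163225053 [ 0.18752274 -0.11607884 -0.48672809]
[-0.22057944  0.69446774  1.0388367   1.82271118 -0.69371415  1.04037793
 -0.66828416]
[ 0.96643161  0.57167606 -0.69115974  1.7422731   0.42722596  0.98331239
  1.48988589]
[ 0.20370965  0.71455753 -0.7285958   1.52477779  0.51063415  1.1026191
  1.1323696 ] 38.6917
```

View pics/ti2.png

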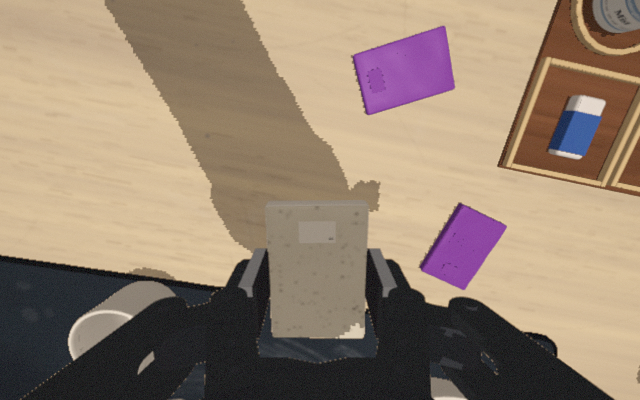

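The tile is held square. Next, carry it to tray_two.

Run:
```python
from h import *
x,y,q=spot("two",0,.045)
manip.move_ptp([x,y,.15],O(q+np.pi))
save("wrist","ti3")
manip.move_straight([x,y,.055],speed=.25)
print(manip.move_straight([x,y,.0255],speed=.04,f_stop=5),manip.get_tool_pos(),manip.get_gripper_width(),manip.get_t())
```

```text
True [ 0.50778852 -0.31294179  0.02815234] 0.5126459830487587 41.625
```

View pics/ti3.png

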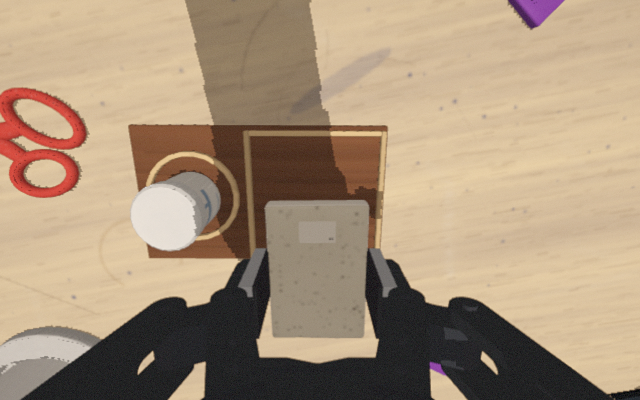

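Contact came at the expected height (0.028). I'll release, retreat and check everything.

Run:
```python
from h import *
manip.ungrasp()
p=manip.get_tool_pos(); manip.move_straight([p[0],p[1],.2],speed=.3)
T=toolT(); save("wrist","f1")
def chk(cam_,name,tray,z,T=None):
    q=np.load(f"pics/q_{tray}.npy")
    for r in manip.landmark_of(cam_,name):
        if r["score"]<.2: continue
        X=onz(ray(cam_,r["uv"],T),z)[:2]-q[:2]; c,s=np.cos(q[2]),np.sin(q[2])
        X=np.array([c*X[0]+s*X[1],-s*X[0]+c*X[1]])
        if abs(X).max()<.12: print(cam_,name,tray,round(r["score"],2),np.round(r["uv"]),np.round(X*1000,1))
chk("wrist","tile_center","two",.009,T); chk("wrist","jar_a_center","two",.032,T)
manip.move_ptp([.6,.0,.3],O(np.pi/2))
for n in("scene","side"):
    save(n,"f_"+n)
    chk(n,"tile_center","two",.009)
    chk(n,"jar_a_center","two",.032);chk(n,"jar_a_center","three",.032)
    chk(n,"eraser_center","three",.01);chk(n,"rest_center","three",.0125)
    for k in("cup","dish"):
        for r in manip.landmark_of(n,k)[:1]: print(n,k,np.round(r["uv"]),np.round(onz(ray(n,r["uv"]),0),4))
print(manip.get_t())
```

```text
wrist tile_center two 0.88 [316. 186.] [-1.7 43.6]
scene jar_a_center three 0.65 [244. 155.] [-38.8 -42.8]
scene eraser_center three 0.54 [273. 156.] [ 52.  -52.1]
scene rest_center three 0.69 [248. 147.] [-7.1 25.2]
scene rest_center three 0.32 [244. 155.] [-31.1 -13.3]
scene cup [384. 198.] [ 0.7943 -0.0076  0.    ]
scene dish [238. 238.] [0.3768 0.0147 0.    ]
side tile_center two 0.69 [346. 157.] [ 5.5 26.6]
side jar_a_center three 0.57 [356. 293.] [-45.3 -45.3]
side jar_a_center three 0.28 [317. 299.] [ 43.7 -22.2]
side eraser_center three 0.67 [320. 294.] [ 40.2 -53.4]
side rest_center three 0.81 [335. 330.] [-0.8 44.9]
side cup [348. 156.] [ 0.5016 -0.3519  0.    ]
side dish [387. 224.] [0.3838 0.0182 0.    ]
45.3583
```

View pics/f1.png

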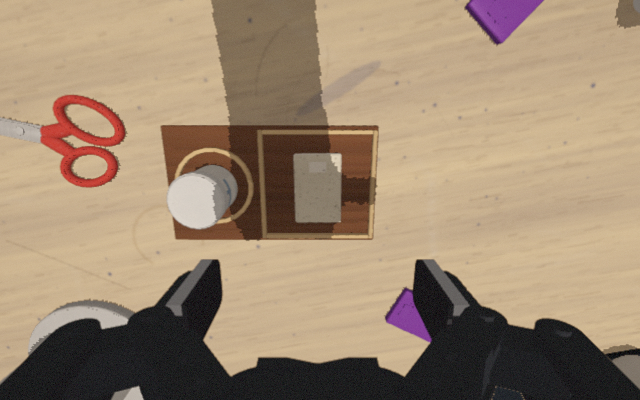

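View pics/f_scene.png

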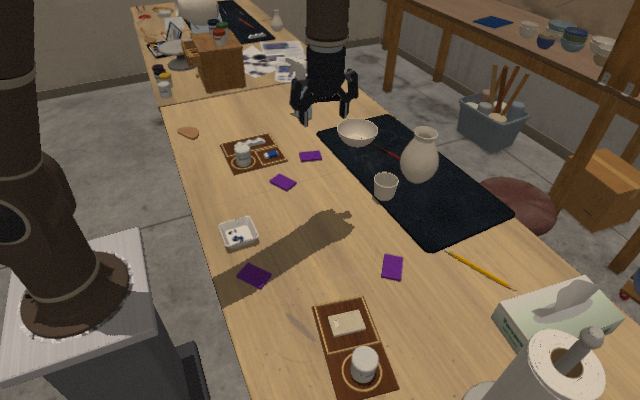

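View pics/f_side.png

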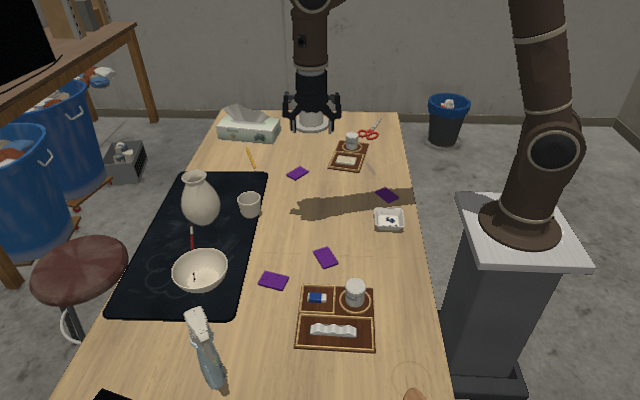

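Everything sits in its place and the bystanders look unmoved. The coarse fixed-camera landmarks scatter by about 10–20 mm, so I'll check the jars, eraser and rest against the two close wrist pictures.

Run:
```python
from h import *
def TT(p,yaw):
    T=np.eye(4);T[:3,3]=p;T[:3,:3]=Ro.from_euler("xyz",O(yaw)).as_matrix();return T
def loc(uv,z,T,tray):
    q=np.load(f"pics/q_{tray}.npy"); X=onz(ray("wrist",uv,T),z)[:2]-q[:2]; c,s=np.cos(q[2]),np.sin(q[2])
    return np.round([1e3*(c*X[0]+s*X[1]),1e3*(-s*X[0]+c*X[1])],1)
q2,q3=[np.load(f"pics/q_{t}.npy")[2] for t in("two","three")]
A=TT([.5078,-.3129,.2],q2+np.pi); B=TT([.5687,.3076,.18],q3+np.pi)
print("jar two",loc((200,201),.06,A,"two"),"ring",loc((213,185.5),.01,A,"two"),"tile",loc((317.5,188),.014,A,"two"))
print("jar three",loc((315.5,83),.06,B,"three"),"ring",loc((318.5,85.5),.01,B,"three"))
print("eraser",loc((318,192),.016,B,"three"),"rest",loc((420,142),.019,B,"three"))
```

```text
jar two [  0.2 -51.5] ring [ -1.3 -56.1] tile [ 0.2 45.1]
jar three [-44.1 -45.5] ring [-45.7 -43.2]
eraser [ 44.  -43.6] rest [-0.3 42.5]
```

All are within a few millimetres, so I'm handing in.

Run:
```python
from h import *
manip.hand_in(); print(manip.get_t())
```

```text
the job is handed in; nothing more can be done
the job is handed in; nothing more can be done
```

Both kits are made up and the job is handed in, at about 45 s of the 125 s allowed. It reported no verdict, so the figures below are my own last checks.

| Tray | Part | Measured (x, y), mm | Target (x, y), mm |
|---|---|---|---|
| tray_two | jar | 0, -51.5 | 0, -56 |
| tray_two | cream tile | 0, 45 | 0, 45 |
| tray_three | jar | -44, -45.5 | -44, -44 |
| tray_three | eraser | 44, -44 | 45, -44 |
| tray_three | brush rest | 0, 42.5 | 0, 44 |

- **Attitude:** In the pictures both jars stand upright and the rest lies lengthwise in the long bay, right way up. I checked heights only by contact when setting each part down; every contact came at the expected height.
- **Bystanders:** The cup and the dish look unmoved. The final scene-camera readings are within about 7 mm of the first ones.
- **Disagreements:** The network landmarks from the two fixed cameras scattered by up to about 20 mm. The side camera also reported a false "cup" on tray_two. The close wrist pictures gave the figures above, and I relied on those.

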